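Hold the trailer brake's operating arm at its stop after trying the handbrake ratchet

TASK

Before the cable goes on this trailer brake, try its handbrake: pull the lever back towards the robot until it catches in its last notch, let go so that the ratchet alone holds it, then press the button on top of its grip so that the lever springs all the way back off. Then swing the operating arm on the brake's back plate round against its return spring until it is up against the stop screw, and finish holding it there for me to hook the cable on: do not let it go at the end. Leave the tools and parts lying about where they are.

Things in the scene. Friction and masses are not known exactly. Their poses are not given: they have to be found in the camera images.
- lever (a joint): Travel of the handbrake lever about its level pivot pin, rad: 0 = off, on its front stop, leaning 0.66 rad (38 degrees) from upright away from the robot; grows as the lever is pulled back towards the robot; end stop at 0.72. A return spring and its weight (about 1.0 N m at 0, 1.4 N m at 0.65) pull it off. The one-way ratchet catches it at about 0.44, 0.53 and, the last notch, 0.63 (then within 0.04 rad of upright); pull to about 0.68 to drop into the last one, then let go.
- button (a joint): Travel of the release button along the lever towards the pivot, m: 0 = out, 0.007 = fully in. Spring about 1 N out, 3 N fully in; with the ratchet loaded it frees the lever after about 4.6 mm and at most 5 N. It must stay in while the lever leaves the notches: if it comes out too early the pawl catches in a lower notch and the button is pressed again.
- lever_pivot (a point): Centre of the lever's pivot pin, 55 mm above the bench, in the bracket that is bolted down (base plate 150 x 90 x 7 mm, toothed sector plate up to 150 mm high). Moves with the lever: z axis along the lever towards the button, y axis along the pin, x axis square to both (level, away from the robot, if the lever were upright). The lever swings in the x-z plane.
- lever_grip (a point): Middle of the lever's round black rubber grip, 30 mm in diameter, 100 mm long, 205 mm from the pivot along the lever; same axes as lever_pivot. The grip ends 45 mm beyond this point, the button's top 57 mm beyond it.
- button_top (a point): Centre of the top of the release button: steel, 18 mm in diameter, standing 12 mm out of the top end of the grip, 262 mm from the pivot along the lever; same axes as lever_pivot. With the lever in the last notch it faces straight up, 317 mm above the bench.
- brake_arm (a joint): Angle of the operating arm about the upright cam shaft, rad: 0 = at rest against its peg; grows counter-clockwise seen from above; 0.60 = against the stop screw. The return spring needs about 0.45 N m to start and 1.2 N m at the stop (about 4 to 11 N at cam_arm_end).
- cam_pivot (a point): On the cam shaft's axis, at mid-thickness of the operating arm, 96 mm above the bench. x axis along the arm towards its free end, z axis up. The brake is a grey back plate 225 mm in diameter lying on its drum, 64 mm high; the shaft stands 65 mm off its centre.
- cam_arm_end (a point): Near the free end of the operating arm, 110 mm from cam_pivot along the arm, at mid-thickness, 96 mm above the bench: a flat steel bar 24 mm wide (y axis), 8 mm thick (z axis up), its round end 27 mm farther out; same axes as cam_pivot. It overhangs the back plate's rim, with free space below down to the bench.
- spanner: Bystander: 190 mm steel spanner lying flat, centre.
- spanner_small: Bystander: 140 mm steel spanner lying flat, centre.
- screwdriver: Bystander: 190 mm screwdriver lying flat, centre.
- socket: Bystander: steel socket standing on the bench behind the brake, 31 mm in diameter, 42 mm high, centre of its underside.
- grease_tin: Bystander: tin standing on the bench behind the handbrake bracket, 64 mm in diameter, 45 mm high, centre of its underside.
- clevis_pin: Bystander: steel pin lying flat, 55 mm long, centre.

How it is judged:
By the outcome, as a careful person would: the job done as asked, in the order asked, and still so for the second after the job is handed in, while the arm keeps its last pose, push and grip.
It also fails if it takes over 58 s, if anything falls off the work surface, if the arm or the gripper's body presses on something with over 40 N, if the wrist force passes 120 N, or if a joint passes its speed limit or range.

ROBOT

A 6-joint arm with a two-finger parallel gripper is mounted at the origin on the work surface. World frame = base frame: x ahead of the robot, y to its left, z up, the work surface at z = 0. Lengths are in m, angles in rad, forces in N, time in s.
With the tool pointing down it reaches from about 0.25 to 0.775 m from the base axis. Payload 4 kg.
Tool frame: the origin (TCP) lies between the finger pads; the fingertips stand 14 mm ahead of it and the grasp point (between the pads) lies 5 mm behind it (robot.tips_ahead is the distance from the TCP to the fingertips, in m); z points along the fingers, y is the direction in which the jaws open and shut (so a half turn about z gives the same grasp; the last joint's range is limited). The gripper opens to 94 mm and grips with 3 to 60 N. Pads are 16 mm wide; open, the fingers measure 119 mm over their backs; the gripper's body (75 mm by 177 mm) begins 78 mm behind the grasp point.
Start: joints at [-1.312, 0.087, 1.371, -0, 1.684, -0.103], TCP at [0.195, -0.514, 0.22] pointing down, gripper open.
Joint ranges: [-3.1, 3.1], [-0.76, 2.03], [0.27, 2.55], [-1.08, 4.22], [0.17, 2.65], [-2.57, 2.57]. Speed limits (rad/s): [2.79, 2.79, 3.14, 3.14, 3.14, 3.14].

INTERFACE

Orientations are given as [roll, pitch, yaw] about the fixed x, y, z axes, in that order (R = Rz(yaw) Ry(pitch) Rx(roll)).
In Python, from bench import robot, optics, job gives the robot as it stands.
- The arm moves only by the tool apply_moves, never from a script. Its argument "moves" is a list of rows, each a list of 3 entries, a list of its own where there are three numbers: the shift along the tool's x, y, z in cm, then the turn, a rotation vector about the tool's x, y, z in rad, then the opening, from 0 (shut) to 1 (fully open). In form: [[[tx, ty, tz], [rx, ry, rz], grip], ...]. A call has exactly 10 rows; each row is the pose to reach, as a shift and turn from the pose commanded when the call began, along the tool's axes at that moment; what a row does not reach only later rows make up. A row lasts 1/12 s, in which the tool goes at most 41.7 mm and 7.16 degrees, less where a joint would pass 70% of its speed; a pose out of reach is approached as far as the arm can. A call with a gripper value outside its range is refused whole. The fingers move at their own pace and stop on an object; the grip force is fixed at half the most. Time passes only in rows, so rows that repeat a pose let the fingers close, or fill a call up. It gives the time, the measured TCP pose, the force and the opening at its end, in the units of the state.
- robot.get_obs(): the state, without advancing time (a new reading comes with each control period).
- optics.snapshot(name): name is "scene" or "top" or "wrist"; returns the picture (480x640x3 uint8, red, green, blue); there is no depth.
- optics.get_calibration(name): a dict with "fx", "fy", "cx", "cy" (pixels), "rvec" (rotation vector, rad) and "tvec" (3), from world to camera coordinates, as OpenCV has them. Camera axes: x right, y down, z forward; pixel columns grow to the right and rows downward; lengths in m; the calibration is good to about 2 mm. The wrist camera is an equidistant fisheye: a pixel r from the principal point sees the ray r / f radians off the axis. A picture is of the moment at which its call begins: read the wrist's pose just before it. get_calibration takes no time and is no camera call; for the wrist camera it gives the pose at the moment of the call.
- job.close_job(): hands the job in, once; it reports no verdict.
The state is a dict: "time": time; "joint_positions": joint angles; "qvel": joint speeds; "joint_torque": joint torques, N m; "tool_pos": TCP position; "ee_rot": TCP orientation; "wrist_force": force on the tool from outside, world axes, zero at the start; "wrist_torque": the same for the moment, N m; "width": finger opening in m.
Only numpy, scipy, OpenCV 4.12 (cv2) and the standard library are available. Lean on these libraries where they do the work, as an engineer would, in place of code of your own. Each camera call takes 0.05 s, during which the arm holds its last target.

## Working session

There is one attempt and no reset: what is moved stays moved. The work goes in short steps, Python scripts to look and compute and a tool call to move; the robot and the scene stay as the last step left them, time stands still between calls to the robot, and variables do not carry over. Pictures are saved under pics/ and viewed, and the job is handed in when it is done.

Besides the shell and the picture viewer there is one more tool, called by a JSON object that holds its "op" and its "data". apply_moves: Moves the arm, as the interface text tells. Its arguments: {"type":"object","properties":{"moves":{"type":"array"}},"required":["moves"]}

```bash
ls; mkdir -p pics
python3 - <<'E'
from bench import robot, optics, job
import cv2
for n in ["scene","top","wrist"]:
    c=optics.get_calibration(n); print(n,c)
    cv2.imwrite(f"pics/{n}0.png",optics.snapshot(n)[:,:,::-1])
print(robot.get_obs())
E
```

```text
pics
scene {'fx': 615.4200109684675, 'fy': 615.4200109684675, 'cx': 306.995337915789, 'cy': 230.88624288405265, 'rvec': array([ 1.6300672 ,  1.71765566, -0.85371908]), 'tvec': array([ 0.03920159, -0.24699401,  2.16552642])}
top {'fx': 547.9310661782569, 'fy': 547.9310661782569, 'cx': 325.25992851773043, 'cy': 243.25814212481717, 'rvec': array([ 2.16370418, -2.10700649,  0.16443054]), 'tvec': array([-0.01317462,  0.62206796,  1.28851953])}
wrist {'fx': 371.64829954431775, 'fy': 371.64829954431775, 'cx': 319.03455821380385, 'cy': 239.33753924518075, 'rvec': array([-2.40257823,  1.66055775,  0.21876705]), 'tvec': array([-0.5497299, -0.0265104,  0.3913783])}
{'time': 0.15, 'joint_positions': array([-1.31213115e+00,  8.78136401e-02,  1.37189175e+00, -1.67935792e-05,
        1.68359301e+00, -1.03113373e-01]), 'qvel': array([ 0.00025073, -0.00367723, -0.00425254, -0.00044273,  0.00204742,
       -0.00156075]), 'joint_torque': array([ 4.43806930e-04, -3.40642691e+01, -3.02794147e+01,  7.18071498e-02,
        3.04973416e-02, -1.18512935e-04]), 'tool_pos': array([ 0.19454874, -0.51402311,  0.21856529]), 'ee_rot': array([-3.13989426e+00, -1.58971625e-04,  3.61776539e-01]), 'wrist_force': array([-1.32425073, -0.32044602, -0.82061241]), 'wrist_torque': array([-0.05971495, -0.06491341, -0.00702305]), 'width': 0.09364729429330504}
```

View pics/scene0.png

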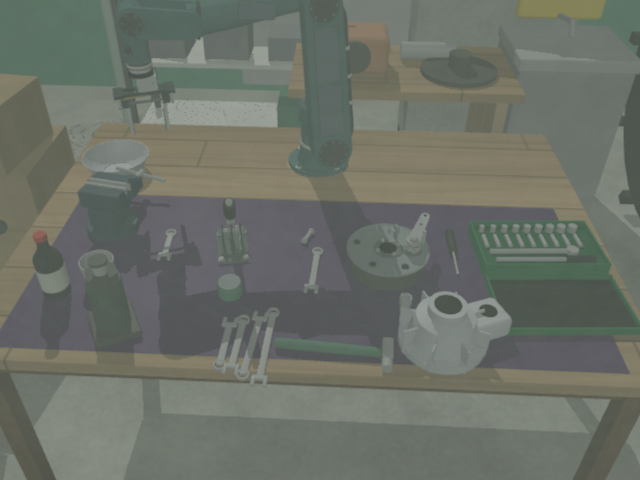

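View pics/top0.png

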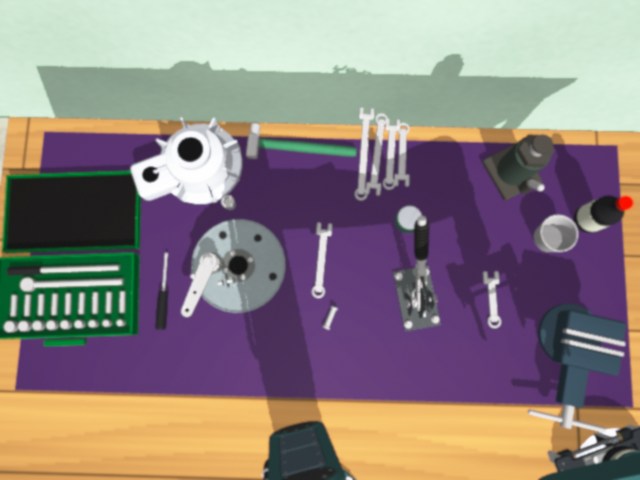

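View pics/wrist0.png

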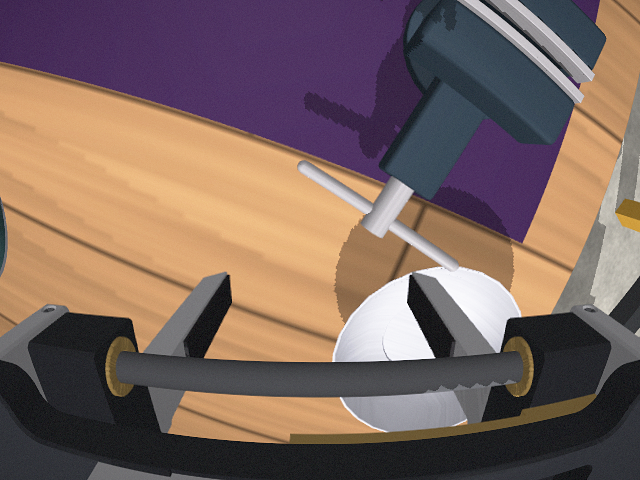

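Top view: bracket around (417,297), with the grip running up to (421,220). Brake disc centre is about (238,265), and the operating arm runs from (208,262) to (187,314). I'll enlarge both.

```bash
cat > h.py <<'E'
import numpy as np, cv2
from bench import robot, optics, job
from scipy.spatial.transform import Rotation as R
def cal(n):
    c=optics.get_calibration(n); Rm=R.from_rotvec(c['rvec']).as_matrix(); return c,Rm,np.array(c['tvec'])
def onz(n,uv,z,C=None):
    c,Rm,t=C or cal(n); d=Rm.T@np.array([(uv[0]-c['cx'])/c['fx'],(uv[1]-c['cy'])/c['fy'],1]); o=-Rm.T@t
    return o+d*(z-o[2])/d[2]
def proj(n,p,C=None):
    c,Rm,t=C or cal(n); q=Rm@np.array(p)+t
    if n=='wrist':
        th=np.arctan2(np.hypot(q[0],q[1]),q[2]); k=th/np.hypot(q[0],q[1]); return np.array([c['cx']+c['fx']*k*q[0],c['cy']+c['fy']*k*q[1]])
    return np.array([c['cx']+c['fx']*q[0]/q[2],c['cy']+c['fy']*q[1]/q[2]])
def crop(src,dst,x0,y0,w,h,k):
    im=cv2.imread(src)[y0:y0+h,x0:x0+w]; cv2.imwrite(dst,cv2.resize(im,None,fx=k,fy=k,interpolation=cv2.INTER_CUBIC))
E
python3 - <<'E'
from h import *
crop('pics/top0.png','pics/t_lev.png',370,190,100,150,4)
crop('pics/top0.png','pics/t_brk.png',160,200,150,130,5)
crop('pics/scene0.png','pics/s_lev.png',190,180,100,130,4)
crop('pics/scene0.png','pics/s_brk.png',330,190,150,110,5)
E
```

```text
(no output)
```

View pics/t_lev.png

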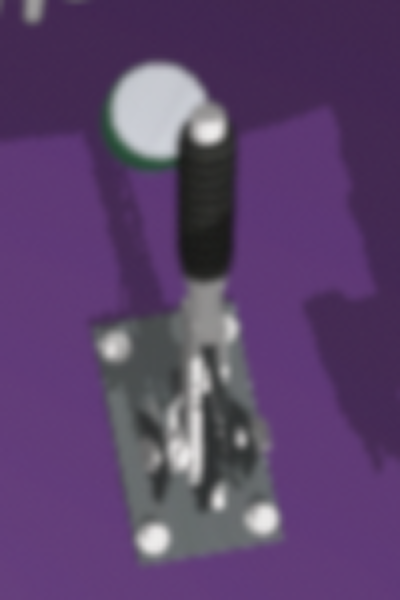

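View pics/t_brk.png

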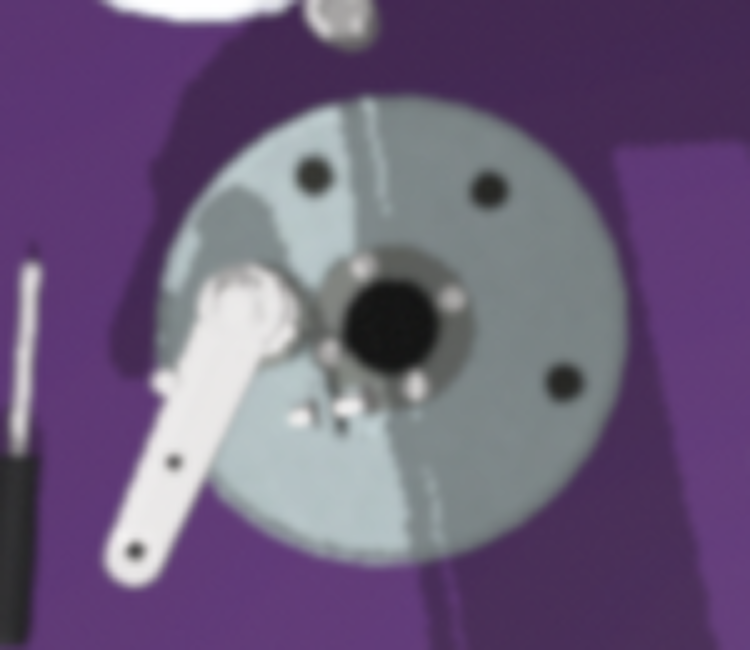

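View pics/s_lev.png

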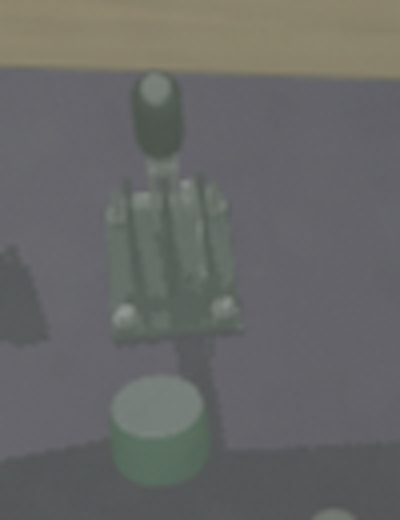

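View pics/s_brk.png

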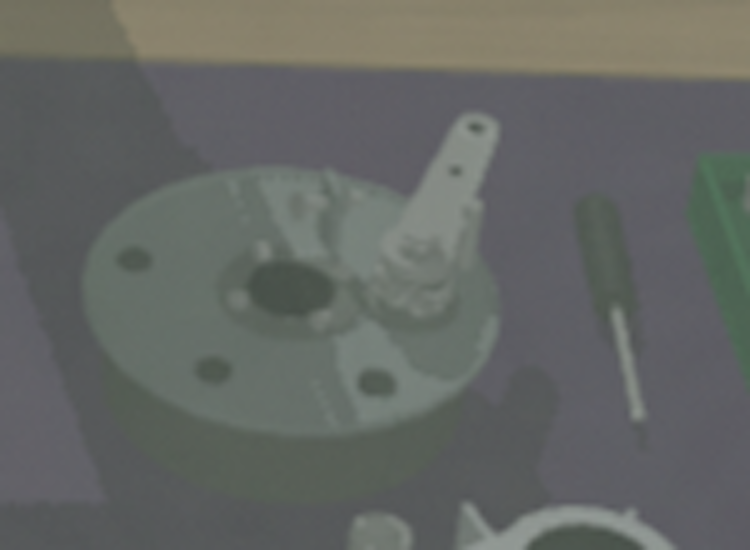

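Run:
```python
from h import *
np.set_printoptions(precision=4,suppress=True)
C=cal('top'); S=cal('scene')
t=lambda x,y:(370+x/4,190+y/4); b=lambda x,y:(160+x/5,200+y/5)
s=lambda x,y:(190+x/4,180+y/4); sb=lambda x,y:(330+x/5,190+y/5)
B=[onz('top',t(*p),.012,C) for p in [(115,347),(228,325),(155,540),(263,518)]]
for p in B: print(p)
print('plate c',np.mean(B,0),'dir',np.arctan2(*((B[0]+B[1]-B[2]-B[3])[[1,0]])), np.arctan2(*((B[0]+B[2]-B[1]-B[3])[[1,0]]))-np.pi/2)
print('btn top',onz('top',t(207,126),.262,C))
print('btn scene',onz('scene',s(156,90),.262,S))
print('grip base',onz('top',t(203,275),.055+.155*np.cos(.66),C))
print('disc',onz('top',b(392,328),.064,C), [onz('top',b(*p),.064,C) for p in [(157,325),(627,325),(392,95),(392,563)]])
print('hub',onz('top',b(392,326),.064,C))
print('shaft',[onz('top',b(248,305),z,C) for z in(.1,.12)])
print('holes',[onz('top',b(*p),.1,C) for p in [(135,551),(174,462)]],'tip',onz('top',b(128,586),.1,C))
print('scene holes',[onz('scene',sb(*p),.1,S) for p in [(477,127),(456,171)]], 'disc',onz('scene',sb(290,290),.064,S))
```

```text
[ 0.5487 -0.1813  0.012 ]
[ 0.5643 -0.2515  0.012 ]
[ 0.4307 -0.2064  0.012 ]
[ 0.4459 -0.2726  0.012 ]
plate c [ 0.4974 -0.228   0.012 ] dir 0.19331219832044425 0.22164301694150423
btn top [ 0.6387 -0.196   0.262 ]
btn scene [ 0.6532 -0.1954  0.262 ]
grip base [ 0.5727 -0.2081  0.1774]
disc [0.5601 0.2103 0.064 ] [array([0.5586, 0.3234, 0.064 ]), array([0.5645, 0.0975, 0.064 ]), array([0.6742, 0.2163, 0.064 ]), array([0.4482, 0.2045, 0.064 ])]
hub [0.5611 0.2104 0.064 ]
shaft [array([0.565 , 0.2723, 0.1   ]), array([0.5625, 0.2679, 0.12  ])]
holes [array([0.4494, 0.3175, 0.1   ]), array([0.4908, 0.3022, 0.1   ])] tip [0.4334 0.3197 0.1   ]
scene holes [array([0.4534, 0.3176, 0.1   ]), array([0.496 , 0.3018, 0.1   ])] disc [0.561 0.21  0.064]
```

```bash
cat >> h.py <<'E'
def rel(p,yaw,o=None,rp=(np.pi,0)):
    o=o or robot.get_obs(); R0=R.from_euler('xyz',o['ee_rot']); R1=R.from_euler('xyz',[rp[0],rp[1],yaw])
    print('shift cm',np.round(R0.inv().apply(np.array(p)-o['tool_pos'])*100,2),'rot',np.round((R0.inv()*R1).as_rotvec(),3))
def st():
    o=robot.get_obs(); print('t',round(o['time'],2),'p',np.round(o['tool_pos'],4),'rot',np.round(o['ee_rot'],3),'F',np.round(o['wrist_force'],1),'w',round(o['width'],4),'j',np.round(o['joint_positions'],2)); return o
E
python3 - <<'E'
from h import *
rel([.60,-.207,.38],.2)
c,Rm,t=cal('wrist'); print(-Rm.T@t, Rm)
E
```

```text
shift cm [ 48.79 -14.39 -16.11] rot [-0.002 -0.     0.162]
[ 0.26454635 -0.48832536  0.38441492] [[ 0.35328446 -0.93551527 -0.001125  ]
 [-0.90397977 -0.34168462  0.25704512]
 [-0.24085403 -0.08979306 -0.96639875]]
```

{"op": "apply_moves", "data": {"moves": [[[0, 0, -4], [0, 0, 0], 1], [[3, -1, -8], [0, 0, 0.03], 1], [[7, -2, -11], [0, 0, 0.06], 1], [[11, -3.2, -14], [0, 0, 0.09], 1], [[15, -4.4, -16], [0, 0, 0.12], 1], [[19, -5.6, -16], [0, 0, 0.16], 1], [[23, -6.8, -16], [0, 0, 0.16], 1], [[27, -8, -16], [0, 0, 0.16], 1], [[31, -9.1, -16], [0, 0, 0.16], 1], [[35, -10.3, -16], [0, 0, 0.16], 1]]}}

```text
time: 0.98
tool_pos: [0.4633, -0.3105, 0.3794]
ee_rot: [3.141, -0.0, 0.202]
wrist_force: [0.5, -0.9, 0.6]
width: 0.0943
```

{"op": "apply_moves", "data": {"moves": [[[4, -1.2, 0], [0, 0, 0], 1], [[8, -2.4, 0], [0, 0, 0], 1], [[11, -3.3, 0], [0, 0, 0], 1], [[13.5, -4, 0], [0, 0, 0], 1], [[13.8, -4.1, 0], [0, 0, 0], 1], [[13.8, -4.1, 0], [0, 0, 0], 1], [[13.8, -4.1, 0], [0, 0, 0], 1], [[13.8, -4.1, 0], [0, 0, 0], 1], [[13.8, -4.1, 0], [0, 0, 0], 1], [[13.8, -4.1, 0], [0, 0, 0], 1]]}}

```text
time: 1.82
tool_pos: [0.5879, -0.2451, 0.3801]
ee_rot: [3.141, -0.001, 0.2]
wrist_force: [0.4, -0.8, 0.8]
width: 0.0942
```

Run:
```python
from h import *
st(); C=cal('wrist'); np.set_printoptions(precision=4,suppress=True); print(C)
cv2.imwrite('pics/w1.png',optics.snapshot('wrist')[:,:,::-1])
cv2.imwrite('pics/t1.png',optics.snapshot('top')[:,:,::-1])
```

```text
t 1.82 p [ 0.5879 -0.2451  0.3801] rot [ 3.141e+00 -1.000e-03  2.000e-01] F [ 0.4 -0.8  0.8] w 0.0942 j [-0.48  0.33  0.77 -0.    2.04  0.89]
({'fx': 371.64829954431775, 'fy': 371.64829954431775, 'cx': 319.03455821380385, 'cy': 239.33753924518075, 'rvec': array([-2.2677,  1.8559,  0.2402]), 'tvec': array([-0.3577,  0.4423,  0.6816])}, array([[ 0.198 , -0.9802,  0.0015],
       [-0.9475, -0.191 ,  0.2564],
       [-0.251 , -0.0522, -0.9666]]), array([-0.3577,  0.4423,  0.6816]))
```

View pics/w1.png

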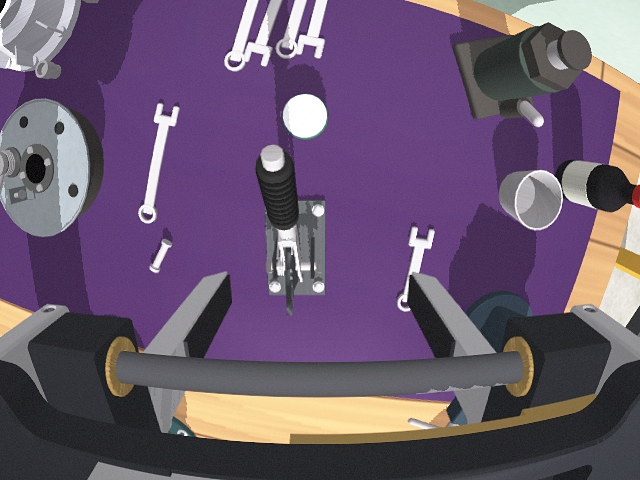

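Run:
```python
from h import *
crop('pics/w1.png','pics/w1c.png',230,130,120,190,4)
```

```text
(no output)
```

View pics/w1c.png

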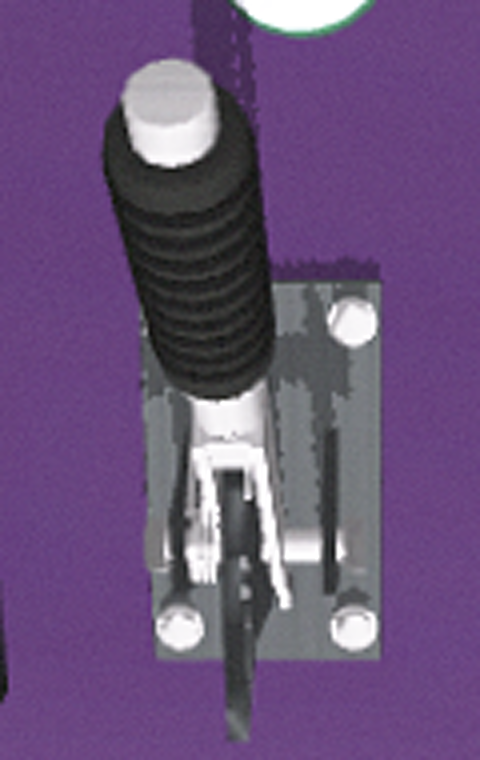

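```bash
cat >> h.py <<'E'
def wonz(uv,z,C=None):
    c,Rm,t=C or cal('wrist'); d=np.array([uv[0]-c['cx'],uv[1]-c['cy']])/c['fx']; th=np.hypot(*d)
    v=Rm.T@np.array([*(d/th*np.sin(th)),np.cos(th)]); o=-Rm.T@t; return o+v*(z-o[2])/v[2]
E
python3 - <<'E'
from h import *
np.set_printoptions(precision=4,suppress=True)
C=cal('wrist'); w=lambda x,y:(230+x/4,130+y/4)
print('btn',wonz(w(169,90),.262,C))
print('bolts',[wonz(w(*p),.012,C) for p in [(352,321),(354,628),(180,628)]])
print('pin',[wonz(w(*p),.055,C) for p in [(155,547),(350,545),(235,547)]])
print('grip low',wonz(w(222,385),.055+.155*np.cos(.66)+.012,C))
print('plate corners',[wonz(w(*p),.007,C) for p in [(381,284),(381,660),(158,660)]])
E
```

```text
btn [ 0.6475 -0.1972  0.262 ]
bolts [array([ 0.5653, -0.2489,  0.012 ]), array([ 0.4477, -0.2735,  0.012 ]), array([ 0.4339, -0.2072,  0.012 ])]
pin [array([ 0.4807, -0.1955,  0.055 ]), array([ 0.4953, -0.2624,  0.055 ]), array([ 0.4865, -0.2232,  0.055 ])]
grip low [ 0.5752 -0.2145  0.1894]
plate corners [array([ 0.5801, -0.2568,  0.007 ]), array([ 0.4344, -0.287 ,  0.007 ]), array([ 0.4164, -0.2006,  0.007 ])]
```

Run:
```python
from h import *
rel([.617,-.2024,.218],.205)
```

```text
shift cm [ 3.66 -3.6  16.19] rot [ 0.001 -0.001 -0.005]
```

{"op": "apply_moves", "data": {"moves": [[[2, -2, 1], [0, 0, 0], 1], [[3.6, -3.6, 3], [0, 0, 0], 1], [[3.65, -3.6, 6.5], [0, 0, -0.005], 1], [[3.65, -3.6, 10], [0, 0, -0.005], 1], [[3.65, -3.6, 13], [0, 0, -0.005], 1], [[3.65, -3.6, 15.5], [0, 0, -0.005], 1], [[3.65, -3.6, 16.2], [0, 0, -0.005], 1], [[3.65, -3.6, 16.2], [0, 0, -0.005], 1], [[3.65, -3.6, 16.2], [0, 0, -0.005], 1], [[3.65, -3.6, 16.2], [0, 0, -0.005], 1]]}}

```text
time: 2.75
tool_pos: [0.6185, -0.2023, 0.2204]
ee_rot: [3.139, -0.004, 0.207]
wrist_force: [0.4, 0.4, -0.2]
width: 0.0938
```

Run:
```python
from h import *
st()
a=optics.snapshot('wrist')[:,:,::-1]
b=optics.snapshot('scene')[:,:,::-1]
cv2.imwrite('pics/w2.png',a)
cv2.imwrite('pics/s2.png',cv2.resize(b[130:330,150:350],None,fx=3,fy=3,interpolation=2))
```

```text
t 2.75 p [ 0.6185 -0.2023  0.2204] rot [ 3.139 -0.004  0.207] F [ 0.4  0.4 -0.2] w 0.0938 j [-0.4   0.31  1.11 -0.    1.72  0.96]
```

View pics/w2.png

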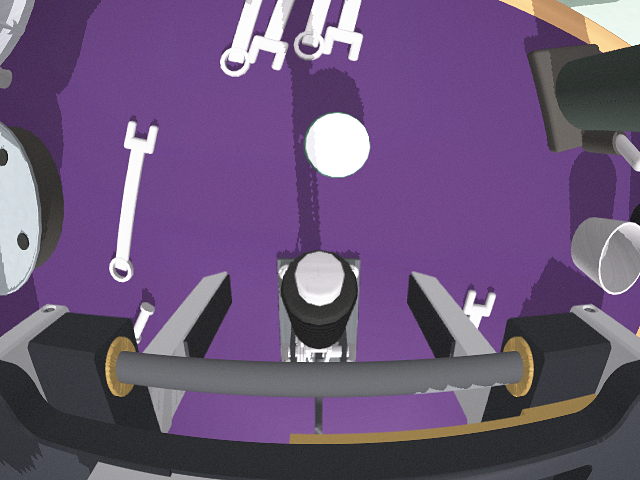

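View pics/s2.png

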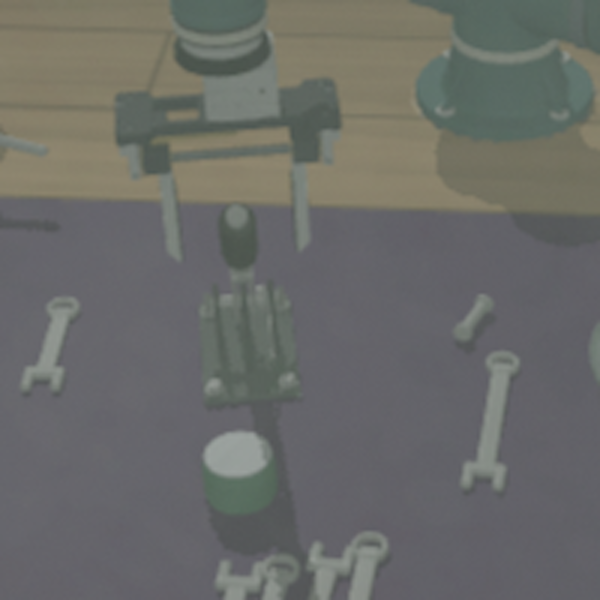

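The grip is centred between the fingers (button at about (320,280)), so I'll close on it.

{"op": "apply_moves", "data": {"moves": [[[0, 0, 0], [0, 0, 0], 0], [[0, 0, 0], [0, 0, 0], 0], [[0, 0, 0], [0, 0, 0], 0], [[0, 0, 0], [0, 0, 0], 0], [[0, 0, 0], [0, 0, 0], 0], [[0, 0, 0], [0, 0, 0], 0], [[0, 0, 0], [0, 0, 0], 0], [[0, 0, 0], [0, 0, 0], 0], [[0, 0, 0], [0, 0, 0], 0], [[0, 0, 0], [0, 0, 0], 0]]}}

```text
time: 3.68
tool_pos: [0.6175, -0.2018, 0.2172]
ee_rot: [3.141, 0.0, 0.207]
wrist_force: [1.6, -5.7, -1.4]
width: 0.0306
```

Run:
```python
from h import *
o=st()
piv=np.array([.489,-.229,.055]); f=np.array([np.cos(.205),np.sin(.205),0]); z=np.array([0,0,1])
g=o['tool_pos']+[0,0,.005]-piv; a=np.arctan2(g@f,g[2]); r=np.hypot(g@f,g[2]); print('lean',a,'r',r, 'lat',g@[-f[1],f[0],0])
for tr in np.linspace(0,.68,11):
    th=a-tr; q=piv+r*(np.sin(th)*f+np.cos(th)*z)-[0,0,.005]
    R0=R.from_euler('xyz',o['ee_rot']); print(round(tr,3),np.round(R0.inv().apply(q-o['tool_pos'])*100,2))
```

```text
t 3.68 p [ 0.6175 -0.2018  0.2172] rot [3.141 0.    0.207] F [ 1.6 -5.7 -1.4] w 0.0306 j [-0.4   0.31  1.11 -0.    1.72  0.96]
lean 0.6657214630165407 r 0.2126496763643267 lat 0.00047061989271741353
0.0 [-0.    0.05  0.  ]
0.068 [-1.17  0.05 -0.85]
0.136 [-2.39  0.04 -1.63]
0.204 [-3.66  0.04 -2.31]
0.272 [-4.98  0.04 -2.91]
0.34 [-6.33  0.04 -3.42]
0.408 [-7.71  0.04 -3.84]
0.476 [-9.12  0.03 -4.16]
0.544 [-10.55   0.03  -4.38]
0.612 [-11.99   0.03  -4.51]
0.68 [-13.44   0.03  -4.54]
```

{"op": "apply_moves", "data": {"moves": [[[-0.6, 0, -0.43], [0, 0, 0], 0], [[-1.2, 0, -0.85], [0, 0, 0], 0], [[-1.8, 0, -1.25], [0, 0, 0], 0], [[-2.4, 0, -1.63], [0, 0, 0], 0], [[-3.0, 0, -1.96], [0, 0, 0], 0], [[-3.65, 0, -2.3], [0, 0, 0], 0], [[-4.3, 0, -2.6], [0, 0, 0], 0], [[-5.0, 0, -2.9], [0, 0, 0], 0], [[-5.65, 0, -3.17], [0, 0, 0], 0], [[-6.33, 0, -3.42], [0, 0, 0], 0]]}}

```text
time: 4.52
tool_pos: [0.5564, -0.215, 0.2494]
ee_rot: [-3.141, -0.001, 0.207]
wrist_force: [5.8, -1.8, -8.6]
width: 0.0294
```

{"op": "apply_moves", "data": {"moves": [[[-0.7, 0, -0.21], [0, 0, 0], 0], [[-1.38, 0, -0.42], [0, 0, 0], 0], [[-2.1, 0, -0.58], [0, 0, 0], 0], [[-2.8, 0, -0.74], [0, 0, 0], 0], [[-3.5, 0, -0.85], [0, 0, 0], 0], [[-4.2, 0, -0.96], [0, 0, 0], 0], [[-4.95, 0, -1.03], [0, 0, 0], 0], [[-5.65, 0, -1.09], [0, 0, 0], 0], [[-6.4, 0, -1.11], [0, 0, 0], 0], [[-7.1, 0, -1.12], [0, 0, 0], 0]]}}

```text
time: 5.35
tool_pos: [0.4868, -0.2292, 0.2619]
ee_rot: [3.141, -0.002, 0.208]
wrist_force: [0.3, 0.1, -0.1]
width: 0.0203
```

Run:
```python
from h import *
o=st()
piv=np.array([.489,-.229,.055]); f=np.array([np.cos(.205),np.sin(.205),0])
g=o['tool_pos']+[0,0,.005]-piv; print('lean',np.arctan2(g@f,g[2]),'r', np.hypot(g@f,g[2]))
b=optics.snapshot('wrist')[:,:,::-1]
cv2.imwrite('pics/w3.png',b)
```

```text
t 5.35 p [ 0.4868 -0.2292  0.2619] rot [ 3.141e+00 -2.000e-03  2.080e-01] F [ 0.3  0.1 -0.1] w 0.0203 j [-0.55  0.05  1.32  0.    1.76  0.82]
lean -0.010333776140710984 r 0.21188522532520343
```

View pics/w3.png

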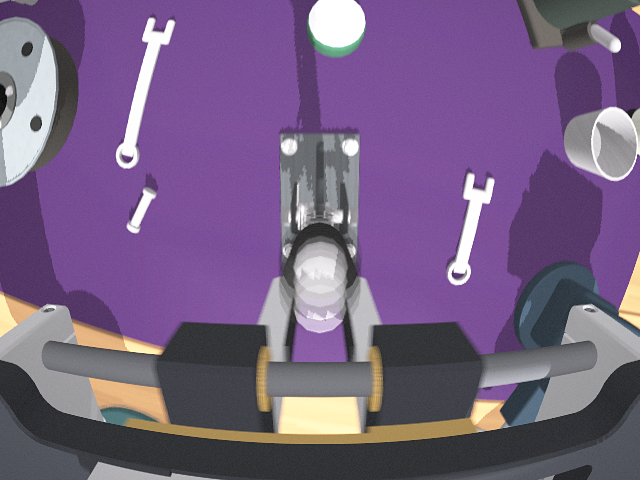

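The fingers slipped off the grip: the width is 20 mm and the force is about 0. I need to see where the lever is.

Run:
```python
from h import *
st()
b=optics.snapshot('scene')[:,:,::-1]
cv2.imwrite('pics/s3.png',cv2.resize(b[120:270,170:320],None,fx=4,fy=4,interpolation=2))
C=cal('scene'); W=cal('wrist')
piv=np.array([.489,-.229,.055]); f=np.array([np.cos(.205),np.sin(.205),0]); z=np.array([0,0,1])
for l in [.66,.22,.13,.03,-.02]:
    d=np.sin(l)*f+np.cos(l)*z
    print(l,[(np.round((proj('scene',piv+r*d,C)-[170,120])*4),np.round(proj('wrist',piv+r*d,W))) for r in (.155,.25,.262)])
```

```text
t 5.4 p [ 0.4847 -0.2294  0.2626] rot [-3.141e+00  1.000e-03  2.060e-01] F [-1.1  0.3 -0.3] w 0.0143 j [-0.55  0.05  1.32 -0.    1.77  0.82]
0.66 [(array([241., 375.]), array([319., 107.])), (array([237., 330.]), array([319., -20.])), (array([236., 324.]), array([319., -41.]))]
0.22 [(array([233., 286.]), array([319., 204.])), (array([223., 182.]), array([319., 189.])), (array([222., 168.]), array([319., 185.]))]
0.13 [(array([231., 272.]), array([319., 227.])), (array([221., 159.]), array([319., 253.])), (array([220., 144.]), array([319., 259.]))]
0.03 [(array([230., 258.]), array([319., 252.])), (array([219., 137.]), array([319., 318.])), (array([217., 121.]), array([319., 333.]))]
-0.02 [(array([229., 252.]), array([319., 264.])), (array([218., 127.]), array([319., 347.])), (array([216., 111.]), array([319., 364.]))]
```

View pics/s3.png

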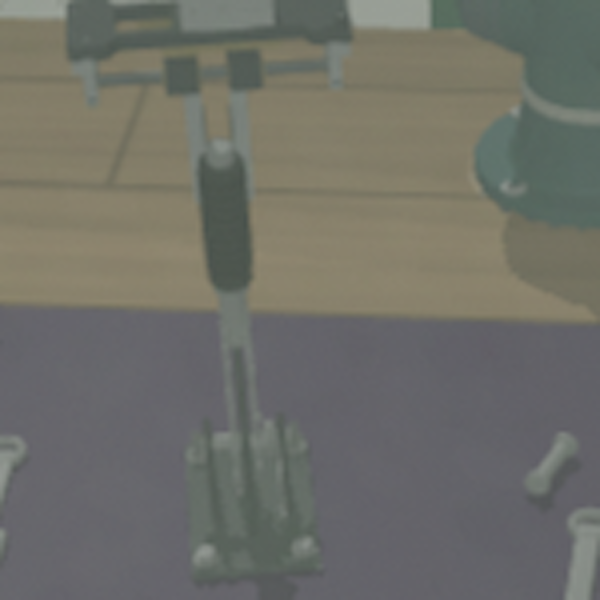

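The lever is in its second notch (lean about 0.13). I'll go up, turn 90° so that one finger can hook in front of the lever, and pull it the rest of the way.

{"op": "apply_moves", "data": {"moves": [[[-0.5, 0, -4], [0, 0, 0], 0], [[-0.5, 0, -8], [0, 0, 0], 0.3], [[0, 0, -12], [0, 0, -0.1], 1], [[1, 0, -12], [0, 0, -0.22], 1], [[2, 0, -12], [0, 0, -0.34], 1], [[3, 0, -12], [0, 0, -0.46], 1], [[3.4, 0, -12], [0, 0, -0.58], 1], [[3.4, 0, -12], [0, 0, -0.7], 1], [[3.4, 0, -12], [0, 0, -0.82], 1], [[3.4, 0, -12], [0, 0, -0.94], 1]]}}

```text
time: 6.28
tool_pos: [0.5192, -0.222, 0.3831]
ee_rot: [-3.141, 0.0, 1.153]
wrist_force: [0.2, 0.3, 0.3]
width: 0.058
```

{"op": "apply_moves", "data": {"moves": [[[0, 0, 0], [0, 0, -0.12], 1], [[0, 0, 0], [0, 0, -0.24], 1], [[0, 0, 0], [0, 0, -0.36], 1], [[0, 0, 0], [0, 0, -0.48], 1], [[0, 0, 0], [0, 0, -0.6], 1], [[0, 0, 0], [0, 0, -0.63], 1], [[0, 0, 0], [0, 0, -0.63], 1], [[0, 0, 0], [0, 0, -0.63], 1], [[0, 0, 0], [0, 0, -0.63], 1], [[0, 0, 0], [0, 0, -0.63], 1]]}}

```text
time: 7.12
tool_pos: [0.5192, -0.2222, 0.3829]
ee_rot: [3.142, 0.0, 1.776]
wrist_force: [0.3, 0.3, 0.0]
width: 0.094
```

Run:
```python
from h import *
st(); C=cal('wrist')
a=optics.snapshot('wrist')[:,:,::-1]
cv2.imwrite('pics/w4.png',a)
rel([.5176,-.223,.282],.205+np.pi/2)
piv=np.array([.489,-.229,.055]); f=np.array([np.cos(.205),np.sin(.205),0]); z=np.array([0,0,1])
for l in [.22,.13,.03]:
    d=np.sin(l)*f+np.cos(l)*z
    print(l,[np.round(proj('wrist',piv+r*d,C)) for r in (.155,.25,.262)])
```

```text
t 7.12 p [ 0.5192 -0.2222  0.3829] rot [3.142 0.    1.776] F [0.3 0.3 0. ] w 0.094 j [-0.5   0.15  0.98 -0.    2.01 -0.71]
shift cm [-0.04 -0.18 10.08] rot [-0.     0.     0.001]
0.22 [array([322., 222.]), array([353., 250.]), array([358., 255.])]
0.13 [array([307., 223.]), array([321., 252.]), array([324., 257.])]
0.03 [array([291., 223.]), array([285., 253.]), array([284., 258.])]
```

View pics/w4.png

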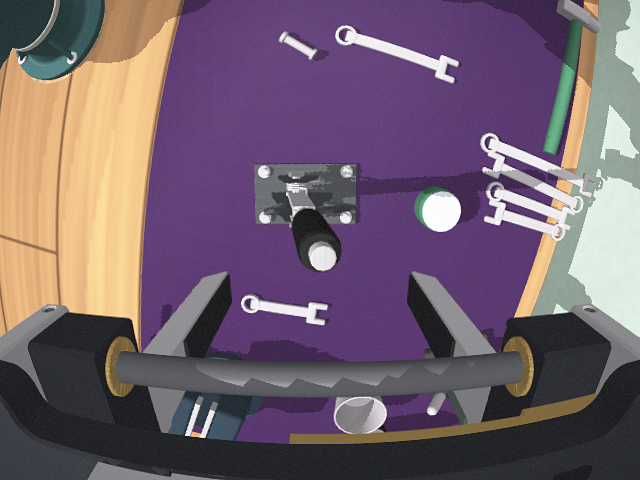

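{"op": "apply_moves", "data": {"moves": [[[0, -0.1, 3], [0, 0, 0], 1], [[0, -0.2, 6], [0, 0, 0], 0.9], [[0, -0.2, 8.5], [0, 0, 0], 0.7], [[0, -0.2, 10], [0, 0, 0], 0.55], [[0, -0.2, 10.1], [0, 0, 0], 0.55], [[0, -0.6, 10.1], [0, 0, 0], 0.55], [[0, -1, 10.1], [0, 0, 0], 0.55], [[0, -1.3, 10.1], [0, 0, 0], 0.55], [[0, -1.3, 10.1], [0, 0, 0], 0.55], [[0, -1.3, 10.1], [0, 0, 0], 0.55]]}}

```text
time: 8.0
tool_pos: [0.508, -0.225, 0.2837]
ee_rot: [3.136, 0.003, 1.777]
wrist_force: [5.4, 0.4, 2.4]
width: 0.0521
```

Run:
```python
from h import *
st()
```

```text
t 8.0 p [ 0.508  -0.225   0.2837] rot [3.136e+00 3.000e-03 1.777e+00] F [5.4 0.4 2.4] w 0.0521 j [-0.52  0.09  1.24  0.    1.8  -0.73]
```

{"op": "apply_moves", "data": {"moves": [[[0, -0.5, 0], [0, 0, 0], 0.55], [[0, -1, 0], [0, 0, 0], 0.55], [[0, -1.5, 0], [0, 0, 0], 0.55], [[0, -2, 0], [0, 0, 0], 0.55], [[0, -2.4, 0], [0, 0, 0], 0.55], [[0, -2.8, 0], [0, 0, 0], 0.55], [[0, -3.1, 0], [0, 0, 0], 0.55], [[0, -3.4, 0], [0, 0, 0], 0.55], [[0, -3.5, 0], [0, 0, 0], 0.55], [[0, -3.5, 0], [0, 0, 0], 0.55]]}}

```text
time: 8.83
tool_pos: [0.4746, -0.232, 0.2849]
ee_rot: [3.133, 0.004, 1.778]
wrist_force: [7.5, 2.3, 4.7]
width: 0.052
```

Run:
```python
from h import *
o=st(); C=cal('wrist')
a=optics.snapshot('wrist')[:,:,::-1]
cv2.imwrite('pics/w5.png',a)
piv=np.array([.489,-.229,.055]); f=np.array([np.cos(.205),np.sin(.205),0]); z=np.array([0,0,1])
print('s',(o['tool_pos']-piv)@f)
for l in [.13,.03,-.02,-.06]:
    d=np.sin(l)*f+np.cos(l)*z
    print(l,[np.round(proj('wrist',piv+r*d,C)) for r in (.155,.25,.262)])
```

```text
t 8.83 p [ 0.4746 -0.232   0.2849] rot [3.133 0.004 1.778] F [7.5 2.3 4.7] w 0.052 j [-0.56  0.03  1.3   0.    1.8  -0.77]
s -0.014670140177906155
0.13 [array([369., 252.]), array([423., 313.]), array([433., 325.])]
0.03 [array([347., 253.]), array([370., 317.]), array([374., 330.])]
-0.02 [array([335., 253.]), array([341., 317.]), array([343., 330.])]
-0.06 [array([326., 253.]), array([319., 317.]), array([317., 330.])]
```

View pics/w5.png

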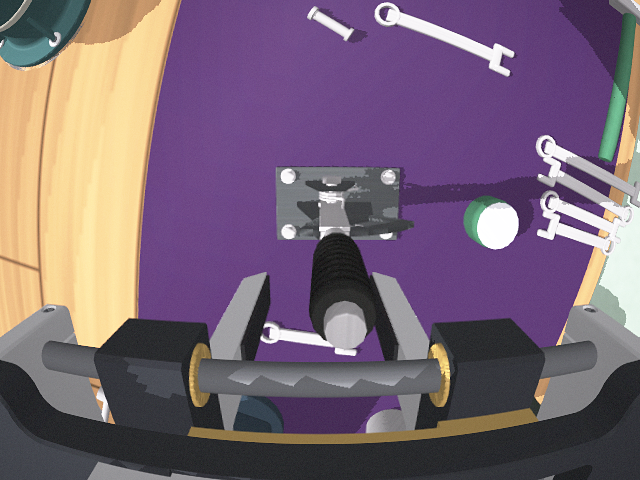

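{"op": "apply_moves", "data": {"moves": [[[0, -0.2, 0], [0, 0, 0], 0.55], [[0, -0.4, 0], [0, 0, 0], 0.55], [[0, -0.4, 0], [0, 0, 0], 0.55], [[0, 0, 0], [0, 0, 0], 0.55], [[0, 0.5, 0], [0, 0, 0], 0.55], [[0, 1, 0], [0, 0, 0], 0.55], [[0, 1.5, 0], [0, 0, 0], 0.7], [[0, 2, 0], [0, 0, 0], 1], [[0, 2.3, 0], [0, 0, 0], 1], [[0, 2.3, 0], [0, 0, 0], 1]]}}

```text
time: 9.72
tool_pos: [0.4947, -0.2273, 0.2811]
ee_rot: [-3.14, -0.001, 1.777]
wrist_force: [-0.5, 0.6, -0.6]
width: 0.0749
```

{"op": "apply_moves", "data": {"moves": [[[0, 0, 0], [0, 0, 0], 1], [[0, 0, 0], [0, 0, 0], 1], [[0, 0, -3], [0, 0, 0], 1], [[0, 0, -6], [0, 0, 0], 1], [[0, 0, -9], [0, 0, 0], 1], [[0, 0, -9], [0, 0, 0], 1], [[0, 0, -9], [0, 0, 0], 0.5], [[0, 0, -9], [0, 0, 0], 0], [[0, 0, -9], [0, 0, 0], 0], [[0, 0, -9], [0, 0, 0], 0]]}}

```text
time: 10.55
tool_pos: [0.4944, -0.2272, 0.3697]
ee_rot: [-3.139, -0.002, 1.777]
wrist_force: [-0.4, -0.6, -0.1]
width: 0.0703
```

Run:
```python
from h import *
o=st(); C=cal('wrist')
a=optics.snapshot('wrist')[:,:,::-1]
b=optics.snapshot('scene')[:,:,::-1]
cv2.imwrite('pics/w6.png',a)
cv2.imwrite('pics/s6.png',cv2.resize(b[120:270,170:320],None,fx=4,fy=4,interpolation=2))
piv=np.array([.489,-.229,.055]); f=np.array([np.cos(.205),np.sin(.205),0]); z=np.array([0,0,1])
print('s',(o['tool_pos']-piv)@f)
S=cal('scene')
for l in [.13,.03,-.02,-.06]:
    d=np.sin(l)*f+np.cos(l)*z
    print(l,[np.round(proj('wrist',piv+r*d,C)) for r in (.155,.25,.262)],np.round((proj('scene',piv+.262*d,S)-[170,120])*4))
```

```text
t 10.55 p [ 0.4944 -0.2272  0.3697] rot [-3.139e+00 -2.000e-03  1.777e+00] F [-0.4 -0.6 -0.1] w 0.0703 j [-0.53  0.1   1.06 -0.    1.98 -0.74]
s 0.005636645863636172
0.13 [array([336., 227.]), array([360., 258.]), array([364., 264.])] [220. 144.]
0.03 [array([318., 227.]), array([322., 259.]), array([323., 265.])] [217. 121.]
-0.02 [array([310., 227.]), array([303., 259.]), array([302., 265.])] [216. 111.]
-0.06 [array([303., 227.]), array([288., 259.]), array([285., 265.])] [216. 104.]
```

View pics/w6.png

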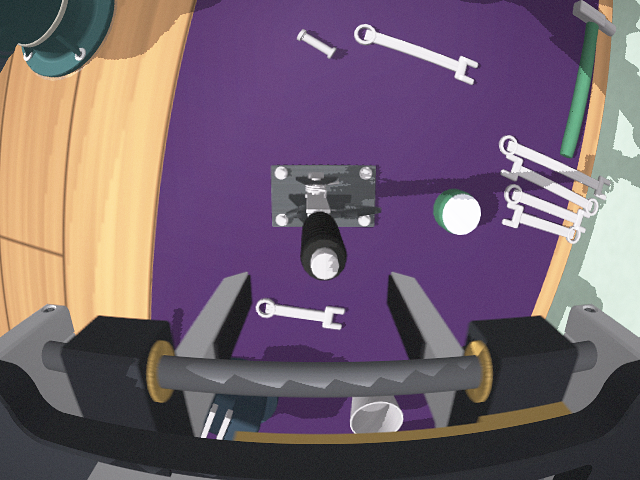

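View pics/s6.png

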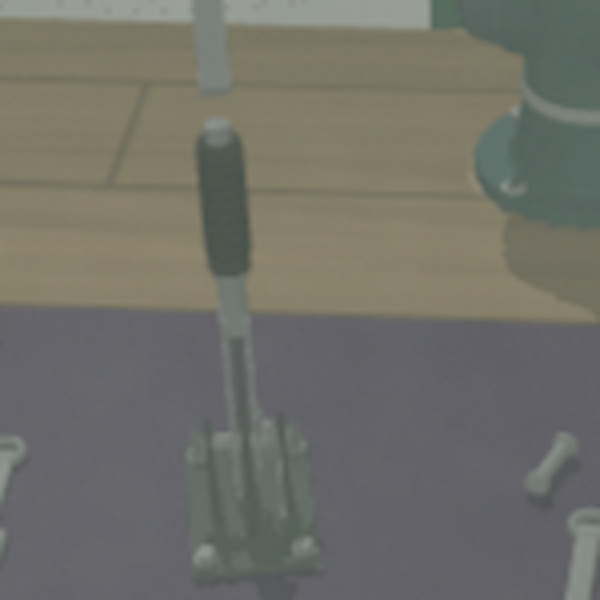

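The ratchet alone holds the lever in its last notch (lean about 0.03). Next I shut the fingers and bring them just above the button.

{"op": "apply_moves", "data": {"moves": [[[0, 0.6, 0], [0, 0, 0], 0], [[0, 0.6, 0], [0, 0, 0], 0], [[0, 0.6, 0], [0, 0, 0], 0], [[0, 0.6, 0.5], [0, 0, 0], 0], [[0, 0.6, 1.5], [0, 0, 0], 0], [[0, 0.6, 2.5], [0, 0, 0], 0], [[0, 0.6, 3.1], [0, 0, 0], 0], [[0, 0.6, 3.4], [0, 0, 0], 0], [[0, 0.6, 3.5], [0, 0, 0], 0], [[0, 0.6, 3.5], [0, 0, 0], 0]]}}

```text
time: 11.48
tool_pos: [0.5005, -0.2261, 0.3362]
ee_rot: [-3.141, -0.0, 1.777]
wrist_force: [-0.3, -0.1, 0.8]
width: 0.0006
```

Run:
```python
from h import *
o=st()
a=optics.snapshot('wrist')[:,:,::-1]
cv2.imwrite('pics/w7.png',a)
piv=np.array([.489,-.229,.055]); f=np.array([np.cos(.205),np.sin(.205),0]); g=o['tool_pos']-piv
print('s',g@f,'lat',g@[-f[1],f[0],0])
```

```text
t 11.48 p [ 0.5005 -0.2261  0.3362] rot [-3.141 -0.     1.777] F [-0.3 -0.1  0.8] w 0.0006 j [-0.53  0.09  1.13 -0.    1.91 -0.73]
s 0.01189187839860896 lat 0.0005218427912501127
```

View pics/w7.png

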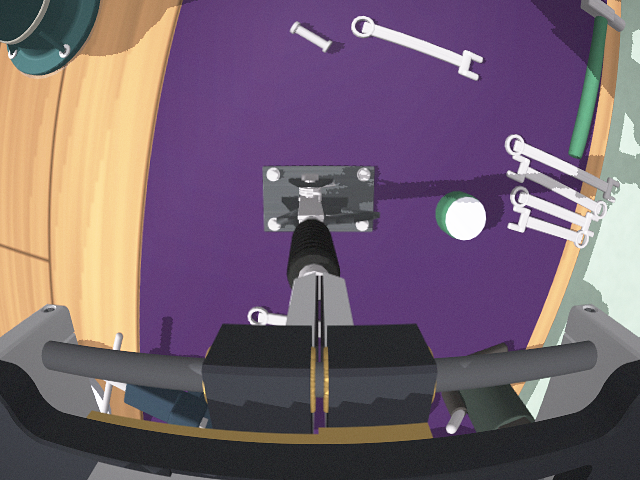

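{"op": "apply_moves", "data": {"moves": [[[0, 0, 0.5], [0, 0, 0], 0], [[0, 0, 0.8], [0, 0, 0], 0], [[0, 0.2, 1.15], [0, 0, 0], 0], [[0, 2, 1.35], [0, 0, 0], 0], [[0, 4.5, 1.75], [0, 0, 0], 0], [[0, 7, 2.4], [0, 0, 0], 0], [[0, 9, 3], [0, 0, 0], 0], [[0, 10, 3.2], [0, 0, 0], 0], [[0, 9, 1], [0, 0, 0], 0], [[0, 8, -2], [0, 0, 0], 0]]}}

```text
time: 12.37
tool_pos: [0.5786, -0.209, 0.3515]
ee_rot: [-3.132, -0.007, 1.778]
wrist_force: [0.1, -1.0, 0.1]
width: 0.0006
```

Run:
```python
from h import *
o=st()
a=optics.snapshot('wrist')[:,:,::-1]
b=optics.snapshot('scene')[:,:,::-1]
cv2.imwrite('pics/w8.png',a)
cv2.imwrite('pics/s8.png',cv2.resize(b[120:270,170:320],None,fx=4,fy=4,interpolation=2))
```

```text
t 12.37 p [ 0.5786 -0.209   0.3515] rot [-3.132 -0.007  1.778] F [ 0.1 -1.   0.1] w 0.0006 j [-0.44  0.26  0.91 -0.    1.98 -0.65]
```

View pics/s8.png

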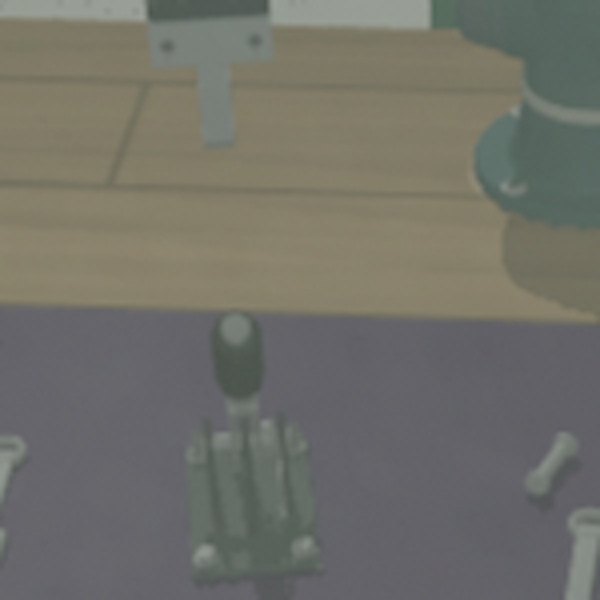

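The lever is fully off: its button is at (235,328), and the off position predicts (236,324). Now to the brake arm.

Run:
```python
from h import *
rel([.47,.31,.28],2.75)
```

```text
shift cm [53.23 -0.13  7.95] rot [ 0.004  0.009 -0.974]
```

{"op": "apply_moves", "data": {"moves": [[[3, 0, -1], [0, 0, -0.1], 0], [[7, 0, -1], [0, 0, -0.2], 0.2], [[11, 0, -1], [0, 0, -0.3], 0.6], [[15, 0, -1], [0, 0, -0.4], 0.6], [[19, 0, -1], [0, 0, -0.5], 0.6], [[23, 0, -1], [0, 0, -0.6], 0.6], [[27, 0, -1], [0, 0, -0.7], 0.6], [[31, 0, -1], [0, 0, -0.8], 0.6], [[35, 0, 0], [0, 0, -0.9], 0.6], [[39, 0, 2], [0, 0, -0.97], 0.6]]}}

```text
time: 13.3
tool_pos: [0.4995, 0.1714, 0.3399]
ee_rot: [3.138, 0.005, 2.751]
wrist_force: [0.9, 0.6, -0.5]
width: 0.0551
```

Run:
```python
from h import *
st()
rel([.45,.31,.26],2.75)
```

```text
t 13.3 p [0.4995 0.1714 0.3399] rot [3.138 0.005 2.751] F [ 0.9  0.6 -0.5] w 0.0551 j [ 0.22  0.04  1.18  0.    1.91 -0.96]
shift cm [ 9.89 10.91  7.98] rot [0.003 0.005 0.001]
```

{"op": "apply_moves", "data": {"moves": [[[2, 2.5, 1], [0, 0, 0], 0.6], [[4, 5, 3], [0, 0, 0], 0.6], [[6, 7.5, 5], [0, 0, 0], 0.6], [[8, 9, 7], [0, 0, 0], 0.6], [[9.5, 10.5, 8], [0, 0, 0], 0.6], [[9.9, 10.9, 8], [0, 0, 0], 0.6], [[9.9, 10.9, 8], [0, 0, 0], 0.6], [[9.9, 10.9, 8], [0, 0, 0], 0.6], [[9.9, 10.9, 8], [0, 0, 0], 0.6], [[9.9, 10.9, 8], [0, 0, 0], 0.6]]}}

```text
time: 14.13
tool_pos: [0.4515, 0.307, 0.2594]
ee_rot: [3.14, 0.002, 2.745]
wrist_force: [-0.8, -0.1, -0.0]
width: 0.0564
```

Run:
```python
from h import *
st()
a=optics.snapshot('wrist')[:,:,::-1]
cv2.imwrite('pics/w9.png',a)
b=optics.snapshot('top')[:,:,::-1]
cv2.imwrite('pics/t9.png',b)
C=cal('wrist'); 
for p in [[.563,.272,.1],[.4505,.3175,.1],[.561,.2103,.064]]: print(np.round(proj('wrist',p,C)))
```

```text
t 14.13 p [0.4515 0.307  0.2594] rot [3.140e+00 2.000e-03 2.745e+00] F [-0.8 -0.1 -0. ] w 0.0564 j [ 0.49  0.07  1.31 -0.    1.76 -0.68]
[330. 340.]
[330. 221.]
[277. 340.]
```

View pics/w9.png

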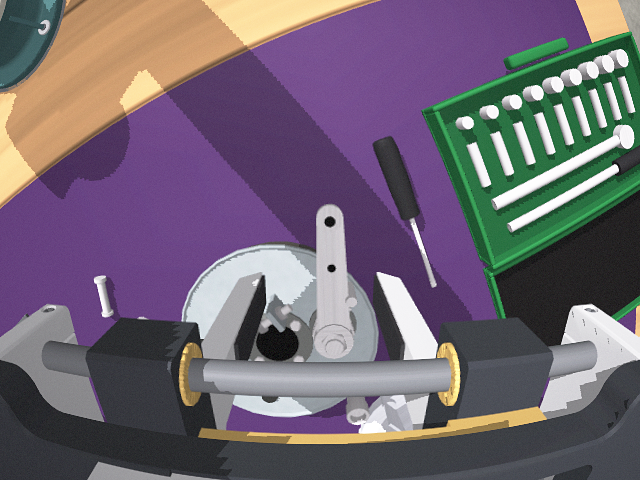

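Run:
```python
from h import *
crop('pics/w9.png','pics/w9c.png',260,190,140,190,4)
np.set_printoptions(precision=4,suppress=True)
C=cal('wrist')
h1=wonz((330,221.5),.1,C);h2=wonz((331.5,268),.1,C);tip=wonz((329.5,205),.1,C)
print(h1,h2,tip); d=h1-h2; a=np.arctan2(d[1],d[0]); print('ang',a,'gap',np.hypot(*d[:2]))
cam=tip[:2]-.137*np.array([np.cos(a),np.sin(a)]); print('cam',cam, 'h1 r',np.hypot(*(h1[:2]-cam)),'d disc',np.hypot(*(cam-[.561,.2103])))
```

```text
[0.4511 0.3174 0.1   ] [0.4923 0.302  0.1   ] [0.4371 0.3227 0.1   ]
ang 2.783725713214603 gap 0.043990844276665324
cam [0.5654 0.2747] h1 r 0.12203172761958955 d disc 0.06459085507864959
```

View pics/w9c.png

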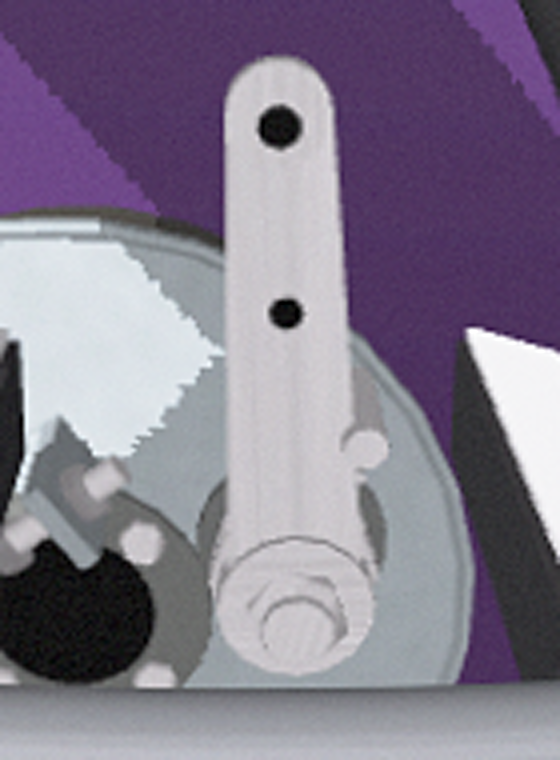

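Run:
```python
from h import *
rel([.470,.3105,.091],2.783)
C=cal('wrist'); print(wonz((286,309),.09,C))
```

```text
shift cm [-1.58  1.01 16.8 ] rot [ 0.001  0.001 -0.038]
[0.51844965 0.24284239 0.09      ]
```

{"op": "apply_moves", "data": {"moves": [[[-0.8, 0.5, 2], [0, 0, -0.02], 0.6], [[-1.6, 1, 5], [0, 0, -0.038], 0.6], [[-1.6, 1, 8.5], [0, 0, -0.038], 0.6], [[-1.6, 1, 11.5], [0, 0, -0.038], 0.6], [[-1.6, 1, 14], [0, 0, -0.038], 0.6], [[-1.6, 1, 15.5], [0, 0, -0.038], 0.6], [[-1.6, 1, 16.5], [0, 0, -0.038], 0.6], [[-1.6, 1, 16.8], [0, 0, -0.038], 0.6], [[-1.6, 1, 16.8], [0, 0, -0.038], 0.6], [[-1.6, 1, 16.8], [0, 0, -0.038], 0.6]]}}

```text
time: 15.07
tool_pos: [0.4699, 0.3113, 0.0915]
ee_rot: [3.14, 0.002, 2.785]
wrist_force: [-0.0, 0.7, -0.2]
width: 0.0571
```

Run:
```python
from h import *
st()
a=optics.snapshot('wrist')[:,:,::-1]
cv2.imwrite('pics/w10.png',a)
```

```text
t 15.07 p [0.4699 0.3113 0.0915] rot [3.140e+00 2.000e-03 2.785e+00] F [-0.   0.7 -0.2] w 0.0571 j [ 0.48  0.17  1.53 -0.    1.43 -0.73]
```

View pics/w10.png

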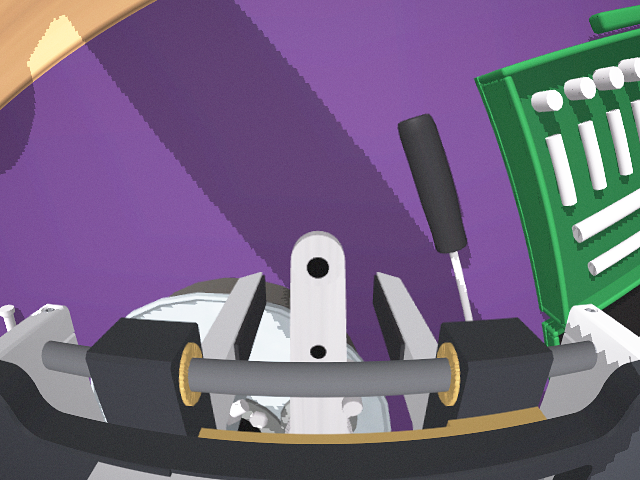

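The arm is centred between the fingers (x ≈ 318), and the outer hole at (318,267) stays clear of the pads. Closing.

{"op": "apply_moves", "data": {"moves": [[[0, 0, 0], [0, 0, 0], 0.3], [[0, 0, 0], [0, 0, 0], 0.1], [[0, 0, 0], [0, 0, 0], 0], [[0, 0, 0], [0, 0, 0], 0], [[0, 0, 0], [0, 0, 0], 0], [[0, 0, 0], [0, 0, 0], 0], [[0, 0, 0], [0, 0, 0], 0], [[0, 0, 0], [0, 0, 0], 0], [[0, 0, 0], [0, 0, 0], 0], [[0, 0, 0], [0, 0, 0], 0]]}}

```text
time: 15.95
tool_pos: [0.4689, 0.311, 0.0902]
ee_rot: [-3.141, 0.0, 2.785]
wrist_force: [-0.8, -0.6, 1.3]
width: 0.0235
```

Run:
```python
from h import *
o=st()
cam=np.array([.5654,.2747]); v=o['tool_pos'][:2]-cam; a=np.arctan2(v[1],v[0]); r=np.hypot(*v); print(a,r)
R0=R.from_euler('xyz',o['ee_rot'])
for k in np.linspace(0,.66,12):
    q=np.array([*(cam+r*np.array([np.cos(a+k),np.sin(a+k)])),o['tool_pos'][2]]); print(round(k,2),np.round(R0.inv().apply(q-o['tool_pos'])*100,2))
```

```text
t 15.95 p [0.4689 0.311  0.0902] rot [-3.141  0.     2.785] F [-0.8 -0.6  1.3] w 0.0235 j [ 0.48  0.18  1.53 -0.    1.43 -0.73]
2.7813940426744437 0.10306547201018922
0.0 [0. 0. 0.]
0.06 [-0.02 -0.62  0.  ]
0.12 [-0.07 -1.23  0.  ]
0.18 [-0.16 -1.85  0.  ]
0.24 [-0.29 -2.45  0.  ]
0.3 [-0.45 -3.05  0.  ]
0.36 [-0.65 -3.63  0.  ]
0.42 [-0.88 -4.21  0.  ]
0.48 [-1.15 -4.76  0.  ]
0.54 [-1.45 -5.3   0.  ]
0.6 [-1.78 -5.83  0.  ]
0.66 [-2.14 -6.33  0.  ]
```

{"op": "apply_moves", "data": {"moves": [[[-0.02, -0.62, 0], [0, 0, -0.06], 0], [[-0.07, -1.23, 0], [0, 0, -0.12], 0], [[-0.16, -1.85, 0], [0, 0, -0.18], 0], [[-0.29, -2.45, 0], [0, 0, -0.24], 0], [[-0.45, -3.05, 0], [0, 0, -0.3], 0], [[-0.65, -3.63, 0], [0, 0, -0.36], 0], [[-0.88, -4.21, 0], [0, 0, -0.42], 0], [[-1.15, -4.76, 0], [0, 0, -0.48], 0], [[-1.45, -5.3, 0], [0, 0, -0.54], 0], [[-1.45, -5.3, 0], [0, 0, -0.54], 0]]}}

```text
time: 16.78
tool_pos: [0.464, 0.2579, 0.0902]
ee_rot: [3.137, 0.001, -2.958]
wrist_force: [-0.9, 5.8, -0.6]
width: 0.0238
```

Run:
```python
from h import *
o=st()
cam=np.array([.5654,.2747]); v=o['tool_pos'][:2]-cam; a=np.arctan2(v[1],v[0]); r=np.hypot(*v); print('k',a-2.7814,r)
t=np.array([-np.sin(a),np.cos(a)]); print('Ft',o['wrist_force'][:2]@t)
```

```text
t 16.78 p [0.464  0.2579 0.0902] rot [ 3.137e+00  1.000e-03 -2.958e+00] F [-0.9  5.8 -0.6] w 0.0238 j [ 0.4   0.11  1.61  0.    1.42 -1.36]
k -5.759225029118235 0.1027514591654358
Ft -5.848902553922105
```

{"op": "apply_moves", "data": {"moves": [[[0, -0.2, 0], [0, 0, -0.02], 0], [[0, -0.4, 0], [0, 0, -0.04], 0], [[0, -0.6, 0], [0, 0, -0.06], 0], [[-0.03, -0.75, 0], [0, 0, -0.075], 0], [[-0.04, -0.85, 0], [0, 0, -0.085], 0], [[-0.05, -0.95, 0], [0, 0, -0.09], 0], [[-0.05, -1.0, 0], [0, 0, -0.09], 0], [[-0.05, -1.0, 0], [0, 0, -0.09], 0], [[-0.05, -1.0, 0], [0, 0, -0.09], 0], [[-0.05, -1.0, 0], [0, 0, -0.09], 0]]}}

```text
time: 17.62
tool_pos: [0.4658, 0.2501, 0.0901]
ee_rot: [3.134, 0.001, -2.87]
wrist_force: [-2.2, 9.3, -0.2]
width: 0.0235
```

```bash
cat >> h.py <<'E'
def ks():
    o=st()
    cam=np.array([.5654,.2747]); v=o['tool_pos'][:2]-cam; a=np.arctan2(v[1],v[0])%(2*np.pi); r=np.hypot(*v); print('k',a-2.7814,r)
    t=np.array([-np.sin(a),np.cos(a)]); print('Ft',o['wrist_force'][:2]@t)
E
python3 - <<'E'
from h import *
ks()
a=optics.snapshot('wrist')[:,:,::-1]
cv2.imwrite('pics/w11.png',a)
b=optics.snapshot('top')[:,:,::-1]
cv2.imwrite('pics/t11.png',cv2.resize(b[200:330,160:310],None,fx=5,fy=5,interpolation=2))
E
```

```text
t 17.62 p [0.4658 0.2501 0.0901] rot [ 3.134e+00  1.000e-03 -2.870e+00] F [-2.2  9.3 -0.2] w 0.0235 j [ 0.38  0.1   1.62  0.01  1.42 -1.46]
k 0.6020847256297093 0.10260934546687805
Ft -9.522464649722608
```

View pics/w11.png

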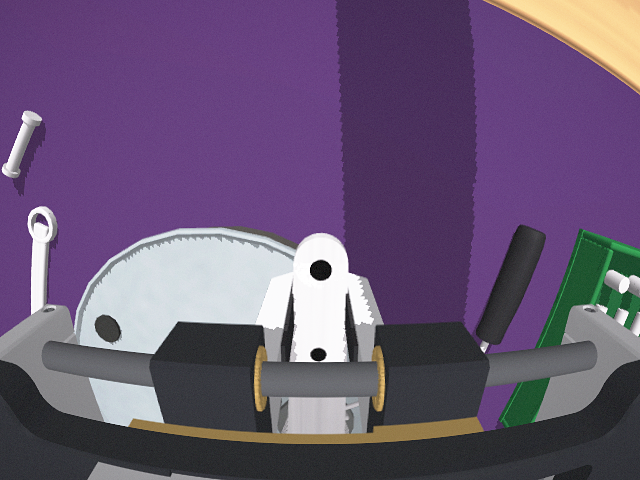

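View pics/t11.png

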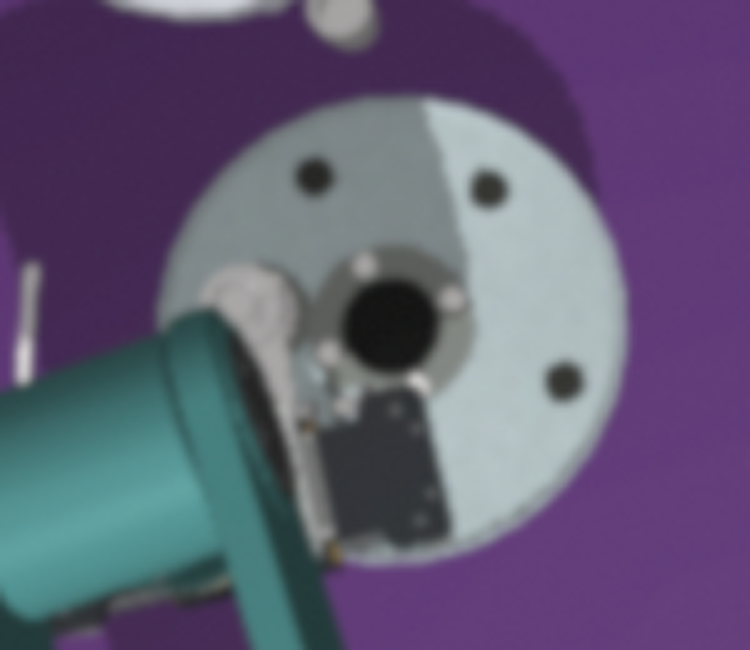

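It's close to the stop, but the force (9.5 N) is no more than the spring alone gives. I'll push further until it clearly rises.

{"op": "apply_moves", "data": {"moves": [[[0, -0.1, 0], [0, 0, 0], 0], [[0, -0.2, 0], [0, 0, 0], 0], [[0, -0.3, 0], [0, 0, 0], 0], [[0, -0.4, 0], [0, 0, 0], 0], [[0, -0.4, 0], [0, 0, 0], 0], [[0, -0.4, 0], [0, 0, 0], 0], [[0, -0.4, 0], [0, 0, 0], 0], [[0, -0.4, 0], [0, 0, 0], 0], [[0, -0.4, 0], [0, 0, 0], 0], [[0, -0.4, 0], [0, 0, 0], 0]]}}

```text
time: 18.55
tool_pos: [0.466, 0.2499, 0.0901]
ee_rot: [3.127, 0.002, -2.868]
wrist_force: [-3.3, 17.8, -2.4]
width: 0.0239
```

```bash
python3 -c "
from h import *
ks()"
```

```text
t 18.55 p [0.466  0.2499 0.0901] rot [ 3.127e+00  2.000e-03 -2.868e+00] F [-3.3 17.8 -2.4] w 0.0239 j [ 0.38  0.1   1.62  0.01  1.42 -1.47]
k 0.6043840559134339 0.10247720959219762
Ft -18.080533447952835
```

The extra 4 mm of command gave 0.2 mm of movement and 8.5 N more force, so the arm is on the stop. I'll hold one more call and do the last checks.

{"op": "apply_moves", "data": {"moves": [[[0, 0, 0], [0, 0, 0], 0], [[0, 0, 0], [0, 0, 0], 0], [[0, 0, 0], [0, 0, 0], 0], [[0, 0, 0], [0, 0, 0], 0], [[0, 0, 0], [0, 0, 0], 0], [[0, 0, 0], [0, 0, 0], 0], [[0, 0, 0], [0, 0, 0], 0], [[0, 0, 0], [0, 0, 0], 0], [[0, 0, 0], [0, 0, 0], 0], [[0, 0, 0], [0, 0, 0], 0]]}}

```text
time: 19.38
tool_pos: [0.466, 0.2499, 0.0901]
ee_rot: [3.127, 0.002, -2.868]
wrist_force: [-2.3, 17.8, -2.0]
width: 0.0239
```

```bash
python3 -c "
from h import *
ks()
cv2.imwrite('pics/s12.png',optics.snapshot('scene')[:,:,::-1])"
```

```text
t 19.38 p [0.466  0.2499 0.0901] rot [ 3.127e+00  2.000e-03 -2.868e+00] F [-2.3 17.8 -2. ] w 0.0239 j [ 0.38  0.1   1.62  0.01  1.42 -1.47]
k 0.6042577369086701 0.10247021568908424
Ft -17.832039229937738
```

View pics/s12.png

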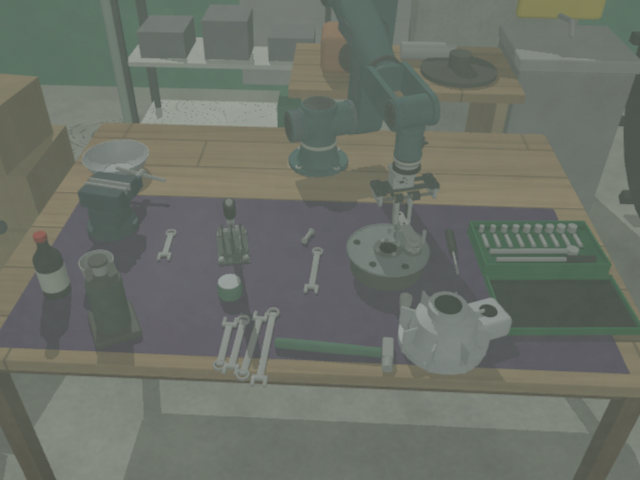

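The scene view shows the lever off (229,205), the gripper on the brake arm (403,220), and every tool and part where it started. Handing in.

```bash
python3 -c "
from bench import job
print(job.close_job())"
```

```text
the job is handed in; nothing more can be done
None
```

The handbrake has been tried as you asked, and the gripper is now holding the operating arm against its stop screw. I handed the job in at about 19.4 s.

- **Pull:** my first grip slipped off and left the lever in its second notch. I then hooked a finger in front of the grip, pulled the lever to about 0.68 rad and let go. With the fingers clear, the ratchet alone held it in the last notch, leaning about 0.03 rad.
- **Release:** one press on the button sent the lever all the way back. The scene camera put the button within about 1 pixel of where the off position predicts.
- **Operating arm:** I gripped it about 102 mm from the shaft, so the outer hole is clear for the cable, and swung it round to about 0.604 rad by my estimate. Pushing another 4 mm moved it only 0.2 mm while the force rose from 9.5 to 18 N, so it is on the stop screw. It held steady at about 18 N for another 0.8 s.
- **Tools and parts:** the last scene picture shows them where they started.

No check failed at the end; the only mishap was the slip on the first pull.

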